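# Run back the ratchet stop beside the shrine house

## Task

Free the shrine house so that it can be taken down for dusting later: with the fingertips, press down the black release paddle of the aluminium stop and, keeping it pressed, push the stop back along its toothed bar, away from the house, until it is fully at the end of the bar; then let the paddle spring up and move clear. Do not force the stop while the ratchet holds it, and do not pick up, shift or knock the shrine house, cups, lotus or figure stand.

Things in the scene. Friction and masses are not known exactly. Their poses are not given: they have to be found in the camera images.
- shelf: White altar shelf, fixed: tray 740 mm long (its y), 260 mm deep (its x), yaw up to 0.2 rad; origin on the table under its centre, z up, deck at 45 mm. A steel ratchet bar 14 mm wide, teeth on top at 64 mm, runs along y 90 mm to -x of the centre line (robot's side). The shrine house stands towards +y; back along the bar is towards -y. The lamp near the +y end is part of it
- stop (a joint): Slide of the aluminium stop along its bar, m: 0 next to the shrine house, growing as it goes back (shelf -y), 0.150 fully back against a firm end. Once released it slides with about 2 N plus 8 N per m/s. With the paddle up the ratchet holds it from going back (up to one 6 mm tooth of play) and must not be forced
- release (a joint): Black release paddle, rad: 0 up (up to 0.12 if the pawl rests on a tooth), 0.2 fully down; the pawl is clear above 0.12. It tips about a cross pin 27 mm to +y of its centre and 32 mm below its top, so its centre goes down 5 mm and 6 mm towards the thumb rest. Pressing takes 2 N, rising to about 4 N fully down; it springs up when let go
- paddle (a point): Centre of the top of the black ribbed release paddle on the stop's carriage: 34 by 34 mm, level when up, 89 mm above the table. Axes as the shelf's when up. Free space of 55 mm to +y of this point, up to the 45 mm high bridge of the jaw
- thumb_rest (a point): Centre of the +y face of the upright thumb rest at the stop's back end: a finger on the paddle pushes the stop back against this face. 34 mm wide, 10 mm thick, top 13 mm above this point and 22 mm above the paddle; the face is 24 mm to -y of the raised paddle's centre. The carriage, 26 mm wide, reaches 96 mm to +y, where a jaw plate 75 mm high reaches 135 mm to +x
- house_mid (a point): Point on the axis of the loose ceramic shrine house, 60 mm above its underside: white pavilion 118 mm deep (x), 136 mm wide (y), 195 mm tall, two stacked gabled terracotta roofs, 0.75 kg, beside the jaw plate
- cup_a_mid (a point): Centre of a loose steel offering cup, 48 mm across, 45 mm tall
- cup_b_mid (a point): Centre of the other steel offering cup, the same size
- lotus_mid (a point): Centre of the loose plastic lotus ornament, about 85 mm across and 80 mm tall; this point is 40 mm above its underside
- stand_mid (a point): Centre of the loose clear acrylic figure stand, 64 by 70 mm base, 90 mm tall; this point is 45 mm above its underside

How it is judged (in metres and radians):
On the way, in this order (a step that is already met when the one before it is completed fails the run):
1. the release paddle is pressed down while the stop still stands where it was (value of joint release above 0.125 rad and distance of thumb_rest from where it was at the start of the episode below 0.012 m), for 0.05 s.
2. the stop is pushed back with the paddle held down (value of joint release above 0.115 rad and distance of thumb_rest from where it was at the start of the episode above 0.06 m).
At the end, for the whole second after the job is handed in: The stop stands within 8 mm of the end of its bar (joint above 0.142 m), at rest; the paddle is up again (below 0.13 rad); the shrine house, cups, lotus and stand are each within 15 mm of where they started (value of joint stop above 0.142 m and velocity of joint stop between -0.01 and 0.01 m/s and value of joint release below 0.13 rad and not (distance of house_mid from where it was at the start of the episode above 0.015 m) and not (distance of cup_a_mid from where it was at the start of the episode above 0.015 m) and not (distance of cup_b_mid from where it was at the start of the episode above 0.015 m) and not (distance of lotus_mid from where it was at the start of the episode above 0.015 m) and not (distance of stand_mid from where it was at the start of the episode above 0.015 m)); the robot touches nothing.
It fails at once if the shrine house, a cup, the lotus or the stand is lifted, carried or shifted by more than 15 mm (distance of any of house_mid, cup_a_mid, cup_b_mid, lotus_mid, stand_mid from where it was at the start of the episode above 0.015 m).
It fails at once if the shrine house is tipped (angle between house_mid's own z axis and vertical above 0.15 rad).
It fails at once if the stop or the shelf is forced: the fingers press on it with over 60 N (contact force between the fingers and shelf above 60 N).
It also fails if it takes over 35 s, if anything falls off the work surface, if the arm or the gripper's body presses on something with over 40 N, if the wrist force passes 120 N, or if a joint passes its speed limit or range.

## Robot

A 6-joint arm with a two-finger parallel gripper is mounted at the origin on the work surface. World frame = base frame: x ahead of the robot, y to its left, z up, the work surface at z = 0. Lengths are in mm, angles in rad, forces in N, time in s.
With the tool pointing down it reaches from about 350 to 775 mm from the base axis. Payload 5.5 kg.
Tool frame: the origin (TCP) lies on the centre line of the jaws, within the pads' length; the fingertips stand 14 mm ahead of it and the grasp point (between the pads) lies 5 mm behind it; z points along the fingers, y is the line along which they close (so a half turn about z gives the same grasp; the last joint's range is limited). The gripper opens to 85 mm and grips with 20 to 120 N. Pads are 22 mm wide; open, the fingers measure 114 mm over their backs; the gripper's body (76 mm by 85 mm) begins 54 mm behind the grasp point. The pads swing forward as they close: fully open they stand 13 mm farther back than shut.
Start: joints at [-1.462, 0.313, 0.046, 1.304, 0, 1.431], TCP at [141.582, -557.337, 245.323] pointing down, gripper open.
Joint ranges: [-2.76, 2.76], [-0.86, 1.69], [-1.03, 1.26], [-2.2, 2.34], [-1.47, 1.5], [-3.14, 3.14]. Speed limits (rad/s): [2.57, 2.57, 3.14, 3.14, 3.14, 3.14].

## Interface

Orientations are given as a unit quaternion [x, y, z, w].
In Python, from station import * gives the robot as it stands.
- The arm moves only by the tool jog_arm, never from a script. Its argument "steps" is a list of rows, each an object of numbers: "dx", "dy", "dz": the shift along the tool's x, y, z in m; "ax", "ay", "az": the turn, a rotation vector about the tool's x, y, z in degrees; "jaw": the finger opening in m, from 0 to 0.0854. In form: [{"dx": .., "dy": .., "dz": .., "ax": .., "ay": .., "az": .., "jaw": ..}, ...]. A call has 1 to 10 rows; each row is the pose to reach, as a shift and turn from the pose commanded when the call began, along the tool's axes at that moment; what a row does not reach only later rows make up. A row lasts 1/12 s, in which the tool goes at most 41.7 mm and 7.16 degrees, less where a joint would pass 70% of its speed; a pose out of reach is approached as far as the arm can. A call with a gripper value outside its range is refused whole. The fingers move at their own pace and stop on an object; "squeeze" is the grip in N (left out, the last holds). Time passes only in rows, so rows that repeat a pose let the fingers close. It gives the time, the measured TCP pose, the force, the opening and the grip force at its end, in the units of the state.
- get_state(): the state, without advancing time (a new reading comes with each control period).
- get_image(name): name is "scene" or "side" or "wrist"; returns (picture, depth): 400x640x3 uint8, red, green, blue; 400x640 float32, mm along the optical axis (not along the pixel's ray), 0 where there is no reading.
- camera_model(name): a dict with "fx", "fy", "cx", "cy" (pixels), "D" ([k1, k2, p1, p2, k3] as OpenCV has them; the pictures are not rectified), "view" (4x4, takes a point from world to camera coordinates). Camera axes: x right, y down, z forward; pixel columns grow to the right and rows downward; lengths in mm; the calibration is good to about 2 mm. A picture is of the moment at which its call begins: read the wrist's pose just before it. camera_model takes no time and is no camera call; for the wrist camera it gives the pose at the moment of the call.
- hand_in(): hands the job in; it is judged then, once.
The state is a dict: "time_s": time; "joints": joint angles; "qd": joint speeds; "effort": joint torques, N m; "eef_pos": TCP position; "tcp_rot": TCP orientation; "contact_force": force on the tool from outside, world axes, zero at the start; "wrist_torque": the same for the moment, N m; "width": finger opening in mm; "finger_force": force on a finger pad.
Only numpy, scipy, OpenCV 4.12 (cv2) and the standard library are available. Lean on these libraries where they do the work, as an engineer would, in place of code of your own. Each camera call takes 0.05 s, during which the arm holds its last target. There are 200 camera calls.

## Working session

There is one attempt and no reset: what is moved stays moved. The work goes in short steps, Python scripts to look and compute and a tool call to move; the robot and the scene stay as the last step left them, time stands still between calls to the robot, and variables do not carry over. Pictures are saved under pics/ and viewed, at most 11 in all, crops included, and the job is handed in when it is done.

Besides the shell and the picture viewer there is one more tool, called after "Request:" as name(argument=value, ...), one argument or row to a line, values as JSON. jog_arm: Moves the arm, as the interface text tells. Its arguments: {"type":"object","properties":{"steps":{"type":"array"},"squeeze":{"type":"number"}},"required":["steps"]}

```bash
mkdir -p pics; ls
cat > h.py <<'E'
from station import *
import numpy as np, cv2
def cloud(name):
    img,d=get_image(name); c=camera_model(name)
    K=np.array([[c["fx"],0,c["cx"]],[0,c["fy"],c["cy"]],[0,0,1.]])
    v,u=np.mgrid[0:400,0:640]
    n=cv2.undistortPoints(np.stack([u,v],-1).reshape(-1,1,2).astype(np.float64),K,np.array(c["D"],float)).reshape(400,640,2)
    P=np.dstack([n[...,0]*d,n[...,1]*d,d]).reshape(-1,3)
    V=np.array(c["view"]); W=(P-V[:3,3])@V[:3,:3]
    W=W.reshape(400,640,3); W[d==0]=np.nan
    return img,W
E
python3 - <<'E'
from h import *
import json
print(get_state())
for n in ("scene","side"):
    img,W=cloud(n); np.savez(f"{n}0.npz",img=img,W=W)
    cv2.imwrite(f"pics/{n}0.png",img[...,::-1])
E
```

```text
pics
{'time_s': 0.0, 'joints': array([-1.46163029e+00,  3.14001177e-01,  4.49860085e-02,  1.30363126e+00,
        1.31575888e-05,  1.43121530e+00]), 'qd': array([-0.0001374 , -0.00276861,  0.001302  , -0.0011553 , -0.00077261,
       -0.0009226 ]), 'effort': array([-1.12098078e-04, -4.80629969e+01,  2.98531330e+01,  1.92592578e-02,
       -2.55704363e-04, -1.00652517e-05]), 'eef_pos': array([ 141.50958677, -556.80425646,  244.4113061 ]), 'tcp_rot': array([ 9.92275153e-01,  1.24053070e-01,  2.06452242e-05, -9.24845857e-04]), 'contact_force': array([-0.15655913, -0.24052671, -0.00757602]), 'wrist_torque': array([-0.05433772, -0.03247337,  0.02564923]), 'finger_force': 0.0, 'width': 85.24670627469705}
```

View pics/scene0.png

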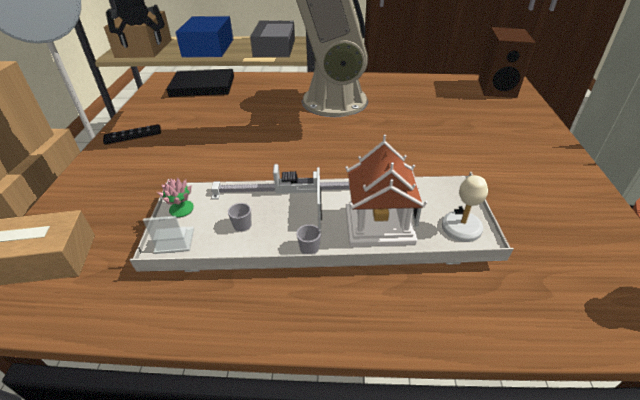

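View pics/side0.png

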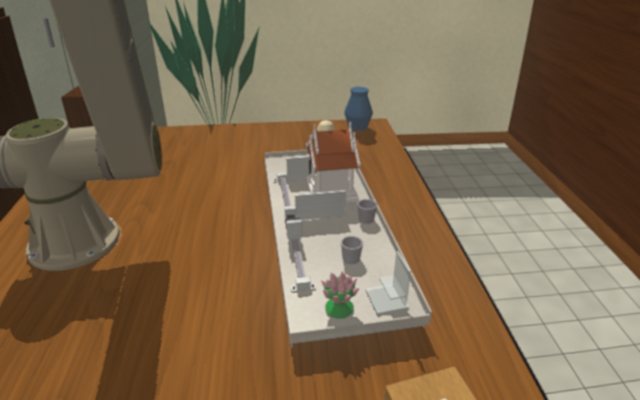

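The scene view has the black paddle at about (288,177), the thumb rest at (276,175), the jaw plate at (319,195), the bar end at (215,188), and the house at (385,190). The side view shows the stop at about (293,222) and the bar end at (303,285), with the lotus to the right of it.

Run:
```python
from h import *
for n in ("scene","side"):
    z=np.load(f"{n}0.npz"); img,W=z["img"],z["W"]
    V=img.max(-1).astype(int)
    # deck -> rect yaw
    m=(np.abs(W[...,2]-45)<5)&(W[...,0]>250)
    m&=(img.min(-1)>110)
    p=W[m][:,:2].astype(np.float32); r=cv2.minAreaRect(p); print(n,"deck",len(p),r, cv2.boxPoints(r).round().tolist())
    k=(V<70)&(W[...,2]>75)&(W[...,2]<100)&(W[...,0]>250)&(W[...,0]<600)&(np.abs(W[...,1])<300)
    nl,lab,st,ce=cv2.connectedComponentsWithStats(k.astype(np.uint8))
    for i in range(1,nl):
        if st[i,4]>8:
            q=W[lab==i]; print("dark",st[i],q.mean(0).round(1),q.min(0).round(1),q.max(0).round(1)); 
            if len(q)>20: print(cv2.minAreaRect(q[:,:2].astype(np.float32)))
z=np.load("scene0.npz"); W=z["W"];img=z["img"]
for r in range(164,192,3):
    print(r,[ (c,*W[r,c].round().astype(int).tolist(),int(img[r,c].max())) for c in (216,250,268,275,280,285,290,295,300,310,318) if np.isfinite(W[r,c,0])])
big=cv2.resize(img[140:260,190:340],None,fx=5,fy=5,interpolation=cv2.INTER_CUBIC)
cv2.imwrite("pics/crop0.png",big[...,::-1])
```

```text
scene deck 14242 ((632.7435302734375, -12.776214599609375), (263.2214050292969, 736.9210205078125), 4.358373165130615) [[474.0, 345.0], [530.0, -390.0], [792.0, -370.0], [736.0, 365.0]]
dark [282 172  16  11  82] [557.  -87.4  86.1] [ 535.8 -108.2   75.9] [567.1 -71.4  90.2]
((551.1166381835938, -89.39469146728516), (31.21918487548828, 34.187313079833984), 6.86928653717041)
side deck 9740 ((1286.162353515625, 874.6299438476562), (1883.498291015625, 2481.52392578125), 0.8688900470733643) [[326.0, 2101.0], [363.0, -380.0], [2247.0, -352.0], [2209.0, 2130.0]]
164 [(216, 388, -320, -1, 160), (250, 382, -226, -3, 161), (268, 384, -175, -1, 160), (275, 380, -156, -4, 198), (280, 381, -142, -3, 152), (285, 383, -127, -1, 151), (290, 384, -113, 0, 153), (295, 380, -100, -2, 153), (300, 380, -86, -2, 156), (318, 379, -36, -2, 156)]
167 [(216, 403, -316, 0, 163), (250, 400, -222, -1, 161), (268, 397, -173, -2, 159), (275, 547, -121, 110, 238), (280, 399, -139, 0, 156), (285, 395, -126, -2, 154), (290, 396, -112, -1, 155), (295, 396, -98, -1, 155), (300, 394, -85, -2, 151), (310, 392, -57, -3, 
[... 1667 characters left out ...]
 (290, 562, -88, 71, 132), (295, 562, -76, 71, 155), (300, 561, -65, 71, 140), (310, 556, -43, 67, 115), (318, 617, -19, 117, 247)]
188 [(216, 571, -259, 65, 235), (250, 564, -181, 61, 109), (268, 556, -141, 55, 86), (275, 563, -123, 62, 108), (280, 563, -112, 62, 120), (285, 562, -100, 62, 119), (290, 559, -89, 60, 117), (295, 558, -78, 59, 113), (300, 559, -66, 60, 125), (310, 557, -43, 59, 128), (318, 630, -19, 120, 250)]
191 [(216, 575, -259, 59, 123), (250, 564, -183, 52, 106), (268, 558, -142, 48, 118), (275, 558, -125, 48, 113), (280, 565, -112, 55, 119), (285, 560, -101, 51, 116), (295, 558, -78, 50, 112), (300, 569, -65, 59, 113), (310, 566, -42, 58, 115), (318, 638, -18, 118, 249)]
```

View pics/crop0.png

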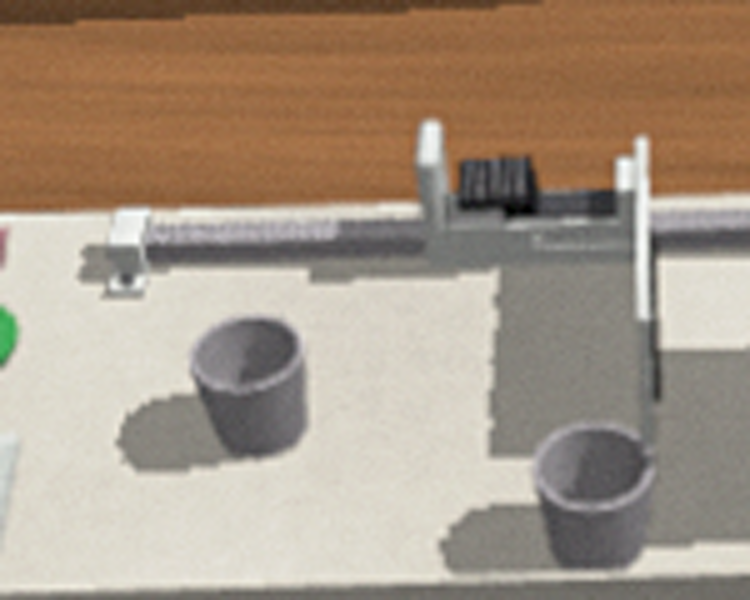

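The crop shows the paddle at crop (497,185), the thumb rest at (430,180), the jaw plate at (643,230), the bar end block at (128,250), and two cups at (250,385) and (595,495).

```bash
cat >> h.py <<'E'
from scipy.spatial.transform import Rotation as R
YAW=np.radians(4.36); ex=np.array([np.cos(YAW),np.sin(YAW),0]); ey=np.array([-np.sin(YAW),np.cos(YAW),0])
PAD=np.array([549.5,-89.5,89.])
def delta(tgt,yaw=YAW+np.pi/2):
    s=get_state(); p,Q=s["eef_pos"],R.from_quat(s["tcp_rot"])
    c,t=np.cos(yaw),np.sin(yaw)
    T=R.from_matrix(np.array([[c,t,0],[t,-c,0],[0,0,-1.]]))
    return (Q.inv().apply(np.asarray(tgt)-p)).round(2),(Q.inv()*T).as_rotvec(degrees=True).round(2),p.round(1)
E
python3 - <<'E'
from h import *
z=np.load("scene0.npz"); W=z["W"];img=z["img"]
O=np.array([632.7,-12.8,0])
for nme,(r0,r1,c0,c1),(a,b) in (("cupA",(200,234,225,256),(80,100)),("cupB",(222,254,294,324),(80,100)),("lotus",(175,218,160,197),(55,140)),("plate",(168,215,315,323),(100,130)),("thumb",(160,180,270,280),(105,115)),("endblock",(178,192,208,222),(60,75)),("house",(135,200,340,425),(150,260)),("paddle",(172,183,282,298),(80,93))):
    q=W[r0:r1,c0:c1].reshape(-1,3); q=q[(q[:,2]>a)&(q[:,2]<b)]-O
    s=np.c_[q@ex,q@ey,q[:,2]]; print(nme,len(s),np.percentile(s,2,axis=0).round(),np.percentile(s,98,axis=0).round())
t=PAD-8*ey; 
print(delta([*t[:2],135]))
E
```

```text
cupA 193 [   2. -191.   81.] [  48. -147.   91.]
cupB 213 [ 72. -48.  81.] [118.  -4.  91.]
lotus 718 [ -60. -343.   55.] [  57. -284.  130.]
plate 132 [-71.  -7. 103.] [ 45.   0. 120.]
thumb 46 [-105. -105.  105.] [-72. -95. 111.]
endblock 74 [-101. -252.   61.] [ -75. -232.   68.]
house 2924 [-18.  62. 151.] [ 94. 180. 222.]
paddle 156 [-103.  -87.   82.] [-72. -53.  90.]
(array([ 509.08, -344.48,  110.18]), array([-7.000e-02, -8.000e-02, -8.011e+01]), array([ 141.5, -556.9,  244.5]))
```

Request:
jog_arm(
  steps=[
    {"dx": 0.51, "dy": -0.345, "dz": 0.05, "az": -80, "jaw": 0},
    {"dx": 0.51, "dy": -0.345, "dz": 0.05, "az": -80, "jaw": 0},
    {"dx": 0.51, "dy": -0.345, "dz": 0.05, "az": -80, "jaw": 0},
    {"dx": 0.51, "dy": -0.345, "dz": 0.05, "az": -80, "jaw": 0},
    {"dx": 0.51, "dy": -0.345, "dz": 0.05, "az": -80, "jaw": 0},
    {"dx": 0.51, "dy": -0.345, "dz": 0.05, "az": -80, "jaw": 0},
    {"dx": 0.51, "dy": -0.345, "dz": 0.05, "az": -80, "jaw": 0},
    {"dx": 0.51, "dy": -0.345, "dz": 0.05, "az": -80, "jaw": 0},
    {"dx": 0.51, "dy": -0.345, "dz": 0.05, "az": -80, "jaw": 0},
    {"dx": 0.51, "dy": -0.345, "dz": 0.05, "az": -80, "jaw": 0},
  ],
  squeeze=40,
)

```text
$.steps[0]: bad value
```

Run:
```python
from h import *
t=PAD-6*ey; print(delta([*t[:2],150]))
```

```text
(array([ 509.43, -346.48,   95.18]), array([-7.000e-02, -8.000e-02, -8.011e+01]), array([ 141.5, -556.9,  244.5]))
```

Request:
jog_arm(
  steps=[
    {"dx": 0.0, "dy": 0.0, "dz": 0.02, "ax": 0.0, "ay": 0.0, "az": -5.0, "jaw": 0.0},
  ],
  squeeze=40,
)

```text
time_s: 0.18
eef_pos: [141.8, -559.1, 228.2]
tcp_rot: [0.986, 0.168, -0.0, 0.003]
contact_force: [-0.2, -0.4, 0.3]
width: 75.4
finger_force: 0.0
```

Run:
```python
from h import *
t=PAD-6*ey; print(delta([*t[:2],180]))
```

```text
(array([ 538.47, -302.97,   45.84]), array([  0.22,   0.27, -75.07]), array([ 141.8, -559.1,  228.2]))
```

Request:
jog_arm(
  steps=[
    {"dx": 0.04, "dy": -0.022, "dz": 0.0, "ax": 0.0, "ay": 0.0, "az": -6.0, "jaw": 0.0},
    {"dx": 0.08, "dy": -0.045, "dz": 0.0, "ax": 0.0, "ay": 0.0, "az": -12.0, "jaw": 0.0},
    {"dx": 0.12, "dy": -0.067, "dz": 0.01, "ax": 0.0, "ay": 0.0, "az": -18.0, "jaw": 0.0},
    {"dx": 0.16, "dy": -0.09, "dz": 0.01, "ax": 0.0, "ay": 0.0, "az": -24.0, "jaw": 0.0},
    {"dx": 0.2, "dy": -0.112, "dz": 0.02, "ax": 0.0, "ay": 0.0, "az": -30.0, "jaw": 0.0},
    {"dx": 0.24, "dy": -0.135, "dz": 0.02, "ax": 0.0, "ay": 0.0, "az": -36.0, "jaw": 0.0},
    {"dx": 0.28, "dy": -0.157, "dz": 0.03, "ax": 0.0, "ay": 0.0, "az": -42.0, "jaw": 0.0},
    {"dx": 0.32, "dy": -0.18, "dz": 0.03, "ax": 0.0, "ay": 0.0, "az": -48.0, "jaw": 0.0},
    {"dx": 0.36, "dy": -0.202, "dz": 0.04, "ax": 0.0, "ay": 0.0, "az": -54.0, "jaw": 0.0},
    {"dx": 0.4, "dy": -0.225, "dz": 0.04, "ax": 0.0, "ay": 0.0, "az": -60.0, "jaw": 0.0},
  ],
)

```text
time_s: 1.02
eef_pos: [416.0, -244.7, 187.7]
tcp_rot: [0.769, 0.64, -0.0, -0.0]
contact_force: [0.5, -1.0, 0.0]
width: 0.1
finger_force: 0.0
```

Run:
```python
from h import *
t=PAD-6*ey; print(delta([*t[:2],150]))
```

```text
(array([171.06, 104.61,  37.67]), array([ -0.04,  -0.02, -14.82]), array([ 416. , -244.7,  187.7]))
```

Request:
jog_arm(
  steps=[
    {"dx": 0.034, "dy": 0.02, "dz": 0.0, "az": -3.0},
    {"dx": 0.068, "dy": 0.04, "dz": 0.0, "az": -6.0},
    {"dx": 0.1, "dy": 0.06, "dz": 0.01, "az": -9.0},
    {"dx": 0.135, "dy": 0.08, "dz": 0.015, "az": -12.0},
    {"dx": 0.16, "dy": 0.1, "dz": 0.025, "az": -15.0},
    {"dx": 0.17, "dy": 0.104, "dz": 0.035, "az": -15.0},
    {"dx": 0.17, "dy": 0.104, "dz": 0.035, "az": -15.0},
    {"dx": 0.17, "dy": 0.104, "dz": 0.035, "az": -15.0},
  ],
)

```text
$.steps[0]: bad value
```

Run:
```python
from h import *
t=PAD-6*ey; print(delta([*t[:2],120]))
for n in ("scene","wrist"):
    img,W=cloud(n); np.savez(f"{n}1.npz",img=img,W=W)
    if n=="scene": img=cv2.resize(img[90:210,200:350],None,fx=4,fy=4,interpolation=cv2.INTER_CUBIC)
    cv2.imwrite(f"pics/{n}1.png",img[...,::-1])
```

```text
(array([171.05, 104.63,  67.67]), array([ -0.04,  -0.02, -14.82]), array([ 416. , -244.7,  187.7]))
```

View pics/wrist1.png

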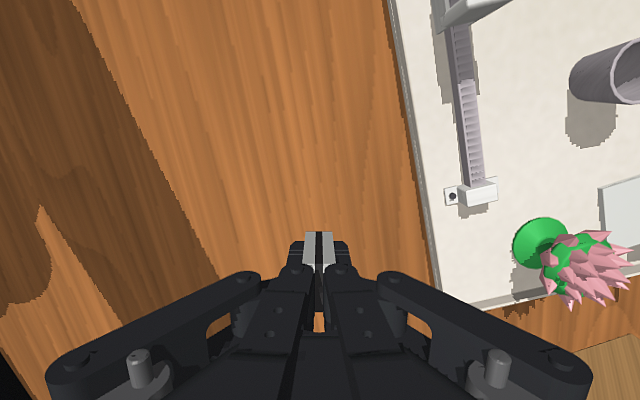

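View pics/scene1.png

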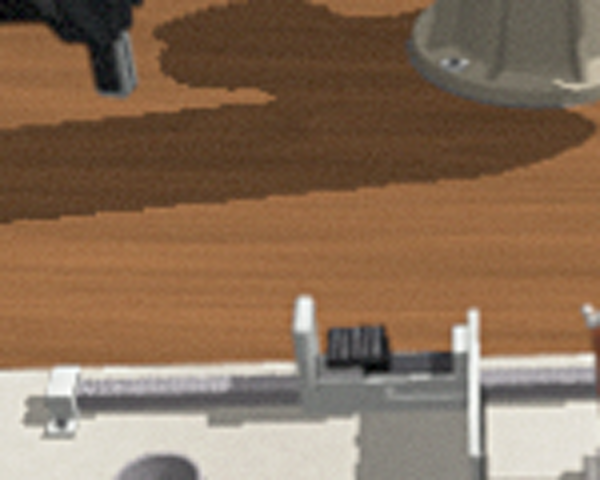

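The wrist view shows the closed fingertips at (318,240), the bar end block at (478,195), the lotus at (575,260) and cup A at (610,75). The scene crop shows the stop unmoved. The refused call was missing fields, so each row needs all seven.

Request:
jog_arm(
  steps=[
    {"dx": 0.034, "dy": 0.02, "dz": 0.0, "ax": 0.0, "ay": 0.0, "az": -3.0, "jaw": 0.0},
    {"dx": 0.068, "dy": 0.04, "dz": 0.0, "ax": 0.0, "ay": 0.0, "az": -6.0, "jaw": 0.0},
    {"dx": 0.1, "dy": 0.06, "dz": 0.01, "ax": 0.0, "ay": 0.0, "az": -9.0, "jaw": 0.0},
    {"dx": 0.135, "dy": 0.08, "dz": 0.015, "ax": 0.0, "ay": 0.0, "az": -12.0, "jaw": 0.0},
    {"dx": 0.16, "dy": 0.1, "dz": 0.025, "ax": 0.0, "ay": 0.0, "az": -15.0, "jaw": 0.0},
    {"dx": 0.17, "dy": 0.104, "dz": 0.035, "ax": 0.0, "ay": 0.0, "az": -15.0, "jaw": 0.0},
    {"dx": 0.17, "dy": 0.104, "dz": 0.035, "ax": 0.0, "ay": 0.0, "az": -15.0, "jaw": 0.0},
    {"dx": 0.17, "dy": 0.104, "dz": 0.035, "ax": 0.0, "ay": 0.0, "az": -15.0, "jaw": 0.0},
  ],
)

```text
time_s: 1.78
eef_pos: [548.2, -99.2, 152.3]
tcp_rot: [0.681, 0.733, -0.001, -0.001]
contact_force: [-0.1, -0.7, 0.6]
width: 0.3
finger_force: 0.0
```

Run:
```python
from h import *
t=PAD-6*ey; print(delta([*t[:2],120]))
for n in ("scene","wrist"):
    img,W=cloud(n); np.savez(f"{n}1.npz",img=img,W=W)
    if n=="wrist": cv2.imwrite(f"pics/{n}2.png",img[...,::-1])
    else: cv2.imwrite(f"pics/{n}2.png",cv2.resize(img[110:230,210:360],None,fx=4,fy=4)[...,::-1])
z=W; O=np.array([632.7,-12.8,0])
V=img.max(-1)
k=(V<75)&(np.abs(W[...,2]-89)<6)
nl,lab,st,ce=cv2.connectedComponentsWithStats(k.astype(np.uint8))
for i in range(1,nl):
    if st[i,4]>60: 
        q=W[lab==i]; print(st[i],np.percentile(q,[1,50,99],axis=0).round(1).tolist(),((q-PAD)@ey).min(),((q-PAD)@ey).max(),((q-PAD)@ex).min(),((q-PAD)@ex).max())
```

```text
(array([ 3.54,  2.13, 32.27]), array([-0.18, -0.03, -0.13]), array([548.2, -99.2, 152.3]))
[603 103  28   9  80] [[722.8, -14.9, 83.3], [733.1, -12.3, 87.7], [739.8, -11.3, 90.6]] 59.45034299759132 64.2354088313078 177.4211231063812 195.90959166079708
[ 294  175   51   52 1860] [[531.1, -107.5, 84.3], [547.8, -88.3, 88.4], [564.8, -72.3, 90.2]] -18.13801556748943 17.724397628727587 -18.39427329016995 15.431982855855136
```

View pics/wrist2.png

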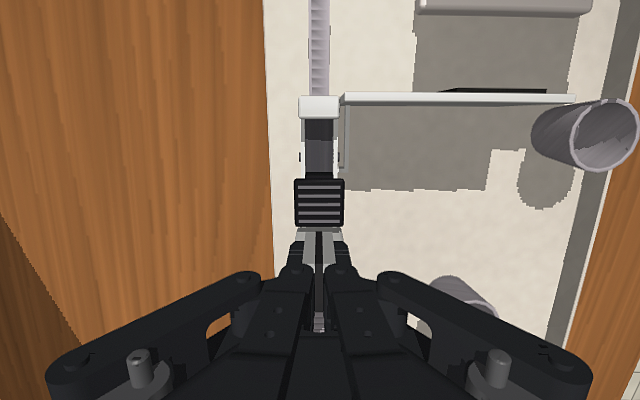

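View pics/scene2.png

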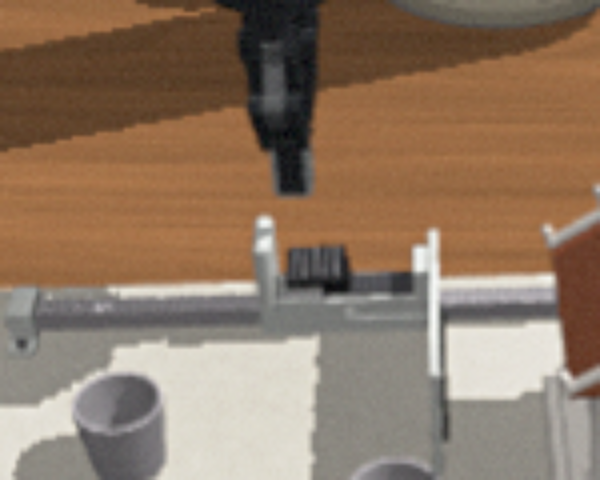

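Wrist view: the paddle is at (319,202), directly ahead of the fingertips at (319,235), and it measures centre (548,-90,88.5), which agrees with the scene measurement. In the scene crop the fingers hang above the gap between paddle and thumb rest.

Request:
jog_arm(
  steps=[
    {"dx": 0.004, "dy": 0.001, "dz": 0.0, "ax": 0.0, "ay": 0.0, "az": 0.0, "jaw": 0.0},
    {"dx": 0.004, "dy": 0.001, "dz": 0.012, "ax": 0.0, "ay": 0.0, "az": 0.0, "jaw": 0.0},
    {"dx": 0.004, "dy": 0.001, "dz": 0.024, "ax": 0.0, "ay": 0.0, "az": 0.0, "jaw": 0.0},
    {"dx": 0.004, "dy": 0.001, "dz": 0.036, "ax": 0.0, "ay": 0.0, "az": 0.0, "jaw": 0.0},
    {"dx": 0.004, "dy": 0.001, "dz": 0.044, "ax": 0.0, "ay": 0.0, "az": 0.0, "jaw": 0.0},
    {"dx": 0.004, "dy": 0.001, "dz": 0.044, "ax": 0.0, "ay": 0.0, "az": 0.0, "jaw": 0.0},
    {"dx": 0.004, "dy": 0.001, "dz": 0.044, "ax": 0.0, "ay": 0.0, "az": 0.0, "jaw": 0.0},
  ],
)

```text
time_s: 2.47
eef_pos: [549.6, -95.5, 109.6]
tcp_rot: [0.681, 0.732, -0.0, -0.0]
contact_force: [-0.2, -0.7, 0.4]
width: 0.3
finger_force: 0.0
```

Request:
jog_arm(
  steps=[
    {"dx": 0.0, "dy": 0.0, "dz": 0.004, "ax": 0.0, "ay": 0.0, "az": 0.0, "jaw": 0.0},
    {"dx": 0.0, "dy": 0.0, "dz": 0.007, "ax": 0.0, "ay": 0.0, "az": 0.0, "jaw": 0.0},
    {"dx": 0.0, "dy": 0.0, "dz": 0.009, "ax": 0.0, "ay": 0.0, "az": 0.0, "jaw": 0.0},
    {"dx": 0.0, "dy": 0.0, "dz": 0.009, "ax": 0.0, "ay": 0.0, "az": 0.0, "jaw": 0.0},
    {"dx": 0.0, "dy": 0.0, "dz": 0.009, "ax": 0.0, "ay": 0.0, "az": 0.0, "jaw": 0.0},
  ],
)

```text
time_s: 2.88
eef_pos: [550.7, -95.4, 101.1]
tcp_rot: [0.68, 0.733, 0.0, 0.001]
contact_force: [-0.1, -1.6, 3.7]
width: 0.0
finger_force: 2.1
```

Request:
jog_arm(
  steps=[
    {"dx": 0.0, "dy": 0.001, "dz": 0.002, "ax": 0.0, "ay": 0.0, "az": 0.0, "jaw": 0.0},
    {"dx": 0.0, "dy": 0.001, "dz": 0.003, "ax": 0.0, "ay": 0.0, "az": 0.0, "jaw": 0.0},
    {"dx": 0.0, "dy": 0.001, "dz": 0.003, "ax": 0.0, "ay": 0.0, "az": 0.0, "jaw": 0.0},
    {"dx": 0.0, "dy": 0.001, "dz": 0.003, "ax": 0.0, "ay": 0.0, "az": 0.0, "jaw": 0.0},
  ],
)

```text
time_s: 3.22
eef_pos: [550.8, -95.2, 97.8]
tcp_rot: [0.68, 0.733, -0.0, 0.0]
contact_force: [-2.2, -2.6, 4.8]
width: -0.1
finger_force: 2.6
```

Request:
jog_arm(
  steps=[
    {"dx": 0.0, "dy": -0.002, "dz": 0.001, "ax": 0.0, "ay": 0.0, "az": 0.0, "jaw": 0.0},
    {"dx": 0.0, "dy": -0.002, "dz": 0.002, "ax": 0.0, "ay": 0.0, "az": 0.0, "jaw": 0.0},
    {"dx": 0.0, "dy": -0.002, "dz": 0.002, "ax": 0.0, "ay": 0.0, "az": 0.0, "jaw": 0.0},
    {"dx": 0.0, "dy": -0.002, "dz": 0.002, "ax": 0.0, "ay": 0.0, "az": 0.0, "jaw": 0.0},
  ],
)

```text
time_s: 3.55
eef_pos: [550.7, -95.4, 97.2]
tcp_rot: [0.68, 0.733, 0.001, 0.002]
contact_force: [-0.0, -0.7, 10.4]
width: -0.2
finger_force: 5.0
```

Request:
jog_arm(
  steps=[
    {"dx": -0.002, "dy": 0.0, "dz": 0.0, "ax": 0.0, "ay": 0.0, "az": 0.0, "jaw": 0.0},
    {"dx": -0.004, "dy": 0.0, "dz": 0.0, "ax": 0.0, "ay": 0.0, "az": 0.0, "jaw": 0.0},
    {"dx": -0.007, "dy": 0.0, "dz": 0.001, "ax": 0.0, "ay": 0.0, "az": 0.0, "jaw": 0.0},
    {"dx": -0.01, "dy": 0.0, "dz": 0.001, "ax": 0.0, "ay": 0.0, "az": 0.0, "jaw": 0.0},
    {"dx": -0.013, "dy": 0.0, "dz": 0.001, "ax": 0.0, "ay": 0.0, "az": 0.0, "jaw": 0.0},
  ],
)

```text
time_s: 3.97
eef_pos: [551.6, -107.7, 96.9]
tcp_rot: [0.68, 0.733, 0.002, 0.001]
contact_force: [-1.7, 1.3, 15.1]
width: 0.2
finger_force: 7.2
```

Request:
jog_arm(
  steps=[
    {"dx": -0.005, "dy": 0.0, "dz": 0.0, "ax": 0.0, "ay": 0.0, "az": 0.0, "jaw": 0.0},
    {"dx": -0.01, "dy": 0.0, "dz": 0.0, "ax": 0.0, "ay": 0.0, "az": 0.0, "jaw": 0.0},
    {"dx": -0.015, "dy": 0.0, "dz": 0.0, "ax": 0.0, "ay": 0.0, "az": 0.0, "jaw": 0.0},
    {"dx": -0.02, "dy": 0.0, "dz": 0.0, "ax": 0.0, "ay": 0.0, "az": 0.0, "jaw": 0.0},
    {"dx": -0.025, "dy": 0.0, "dz": 0.0, "ax": 0.0, "ay": 0.0, "az": 0.0, "jaw": 0.0},
    {"dx": -0.03, "dy": 0.0, "dz": 0.0, "ax": 0.0, "ay": 0.0, "az": 0.0, "jaw": 0.0},
    {"dx": -0.03, "dy": 0.0, "dz": 0.0, "ax": 0.0, "ay": 0.0, "az": 0.0, "jaw": 0.0},
  ],
)

```text
time_s: 4.55
eef_pos: [554.0, -138.7, 97.0]
tcp_rot: [0.68, 0.733, 0.001, 0.002]
contact_force: [-1.0, -0.2, 15.4]
width: -0.1
finger_force: 7.5
```

Run:
```python
from h import *
O=np.array([632.7,-12.8,0])
s=get_state(); print(((s["eef_pos"]-O)@ex).round(1),((s["eef_pos"]-O)@ey).round(1),s["contact_force"].round(1))
img,W=cloud("scene")
q=W[160:235,190:330].reshape(-1,3)
S=np.c_[(q-O)@ex,(q-O)@ey,q[:,2]]
m=(S[:,0]>-65)&(S[:,0]<40)&(S[:,2]>100)&(S[:,2]<125)&(S[:,1]>-200); print("plate",np.percentile(S[m],[2,50,98],axis=0).round(1).tolist())
m=(S[:,0]>-105)&(S[:,0]<-72)&(S[:,2]>104)&(S[:,2]<113)&(S[:,1]>-200); print("thumb",np.percentile(S[m],[2,50,98],axis=0).round(1).tolist())
cv2.imwrite("pics/scene3.png",cv2.resize(img[110:260,180:360],None,fx=4,fy=4)[...,::-1])
```

```text
-88.0 -119.6 [-1.  -0.2 15.4]
plate [[-62.2, -44.6, 100.5], [1.5, -40.6, 117.8], [37.4, -37.0, 120.4]]
thumb [[-92.1, -142.7, 104.1], [-76.2, -127.9, 108.4], [-72.5, -108.2, 112.4]]
```

View pics/scene3.png

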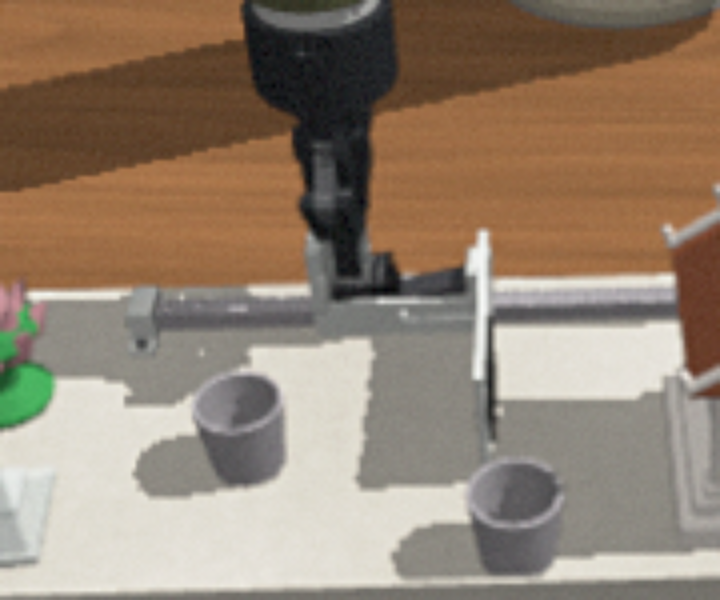

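The stop has moved about 37 mm with the paddle visibly tilted down. The jaw plate is at crop (483,330) and clear of both cups, at (240,430) and (515,515). I'm carrying on.

Request:
jog_arm(
  steps=[
    {"dx": -0.007, "dy": 0.0, "dz": 0.0, "ax": 0.0, "ay": 0.0, "az": 0.0, "jaw": 0.0},
    {"dx": -0.015, "dy": 0.0, "dz": 0.0, "ax": 0.0, "ay": 0.0, "az": 0.0, "jaw": 0.0},
    {"dx": -0.023, "dy": -0.001, "dz": 0.0, "ax": 0.0, "ay": 0.0, "az": 0.0, "jaw": 0.0},
    {"dx": -0.031, "dy": -0.001, "dz": 0.0, "ax": 0.0, "ay": 0.0, "az": 0.0, "jaw": 0.0},
    {"dx": -0.039, "dy": -0.001, "dz": 0.0, "ax": 0.0, "ay": 0.0, "az": 0.0, "jaw": 0.0},
    {"dx": -0.047, "dy": -0.001, "dz": 0.0, "ax": 0.0, "ay": 0.0, "az": 0.0, "jaw": 0.0},
    {"dx": -0.055, "dy": -0.001, "dz": 0.0, "ax": 0.0, "ay": 0.0, "az": 0.0, "jaw": 0.0},
    {"dx": -0.063, "dy": -0.001, "dz": 0.0, "ax": 0.0, "ay": 0.0, "az": 0.0, "jaw": 0.0},
    {"dx": -0.07, "dy": -0.001, "dz": 0.0, "ax": 0.0, "ay": 0.0, "az": 0.0, "jaw": 0.0},
    {"dx": -0.07, "dy": -0.001, "dz": 0.0, "ax": 0.0, "ay": 0.0, "az": 0.0, "jaw": 0.0},
  ],
)

```text
time_s: 5.43
eef_pos: [559.0, -209.4, 97.1]
tcp_rot: [0.681, 0.733, 0.001, 0.003]
contact_force: [0.9, -1.6, 13.5]
width: 0.4
finger_force: 6.6
```

```bash
cat > look.py <<'E'
from h import *
import sys
O=np.array([632.7,-12.8,0])
s=get_state(); print(((s["eef_pos"]-O)@ex).round(1),((s["eef_pos"]-O)@ey).round(1),s["contact_force"].round(1),s["time_s"])
img,W=cloud("scene")
q=W[160:235,190:330].reshape(-1,3)
S=np.c_[(q-O)@ex,(q-O)@ey,q[:,2]]
m=(S[:,0]>-65)&(S[:,0]<40)&(S[:,2]>100)&(S[:,2]<125)&(S[:,1]>-200); print("plate",np.percentile(S[m],[2,50,98],axis=0).round(1).tolist())
q=W[198:236,220:258].reshape(-1,3); q=q[(q[:,2]>80)&(q[:,2]<100)]-O
print("cupA",np.percentile(q@ex,[2,98]),np.percentile(q@ey,[2,98]))
cv2.imwrite(f"pics/{sys.argv[1]}.png",cv2.resize(img[110:260,180:360],None,fx=4,fy=4)[...,::-1])
E
python3 look.py scene4
```

```text
-88.4 -190.4 [ 0.9 -1.6 13.5] 5.4333
plate [[-62.7, -115.7, 101.2], [-2.3, -111.2, 117.1], [37.1, -107.9, 120.3]]
cupA [ 2.25031121 48.09786547] [-191.17143221 -147.19906542]
```

View pics/scene4.png

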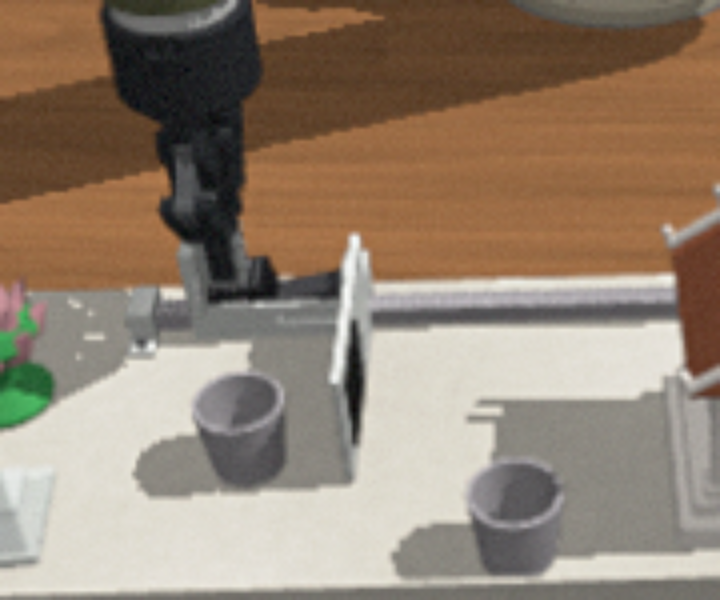

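The stop has moved about 108 mm. The carriage's back end is at crop x≈190, close to the end block at x≈158, and the plate is still about 30 mm short of cup A. I'll go slowly to the end.

Request:
jog_arm(
  steps=[
    {"dx": -0.004, "dy": 0.0, "dz": 0.0, "ax": 0.0, "ay": 0.0, "az": 0.0, "jaw": 0.0},
    {"dx": -0.008, "dy": 0.0, "dz": 0.0, "ax": 0.0, "ay": 0.0, "az": 0.0, "jaw": 0.0},
    {"dx": -0.012, "dy": 0.0, "dz": 0.0, "ax": 0.0, "ay": 0.0, "az": 0.0, "jaw": 0.0},
    {"dx": -0.015, "dy": 0.0, "dz": 0.0, "ax": 0.0, "ay": 0.0, "az": 0.0, "jaw": 0.0},
    {"dx": -0.018, "dy": 0.0, "dz": 0.0, "ax": 0.0, "ay": 0.0, "az": 0.0, "jaw": 0.0},
    {"dx": -0.018, "dy": 0.0, "dz": 0.0, "ax": 0.0, "ay": 0.0, "az": 0.0, "jaw": 0.0},
  ],
)

```text
time_s: 5.98
eef_pos: [558.7, -213.5, 96.6]
tcp_rot: [0.677, 0.736, 0.01, -0.006]
contact_force: [0.5, 39.8, 25.9]
width: 0.2
finger_force: 23.6
```

It has met something firm at 40 N. I'll ease off and look.

Request:
jog_arm(
  steps=[
    {"dx": 0.012, "dy": 0.0, "dz": 0.0, "ax": 0.0, "ay": 0.0, "az": 0.0, "jaw": 0.0},
    {"dx": 0.012, "dy": 0.0, "dz": 0.0, "ax": 0.0, "ay": 0.0, "az": 0.0, "jaw": 0.0},
  ],
)

```text
time_s: 6.15
eef_pos: [558.7, -211.0, 96.6]
tcp_rot: [0.679, 0.734, 0.002, 0.001]
contact_force: [0.2, 2.3, 10.9]
width: -0.6
finger_force: 5.3
```

```bash
python3 look.py scene5
python3 - <<'E'
from h import *
O=np.array([632.7,-12.8,0])
img,W=cloud("wrist"); i2,W2=cloud("side")
a=img; b=cv2.resize(i2[180:320,240:400],(457,400),interpolation=cv2.INTER_CUBIC)
cv2.imwrite("pics/wrist5.png",cv2.resize(np.hstack([a,b])[...,::-1],(800,292)))
q=cloud("scene")[1][165:200,200:260].reshape(-1,3)-O
S=np.c_[q@ex,q@ey,q[:,2]]
# profile along shelf y of +x side faces of carriage / end block, by height
for lo,hi in ((50,58),(58,66),(66,72),(72,80),(80,112)):
    m=(S[:,0]>-105)&(S[:,0]<-70)&(S[:,2]>lo)&(S[:,2]<hi); print(lo,np.unique((S[m,1]/3).round()*3,return_counts=True))
E
```

```text
-88.8 -192.0 [ 0.2  2.3 10.9] 6.15
plate [[-60.2, -114.5, 101.2], [-1.1, -110.1, 116.2], [37.3, -106.9, 120.1]]
cupA [ 2.0594184  47.76674805] [-191.33086842 -147.12140159]
50 (array([-252., -249., -246., -243., -240., -237., -234., -231., -228.,
       -225., -222., -219., -216., -213., -210., -207., -204., -201.,
       -198., -195., -192., -189., -186., -183., -180., -177., -174.,
       -171., -168., -153., -150.]), array([2, 4, 3, 6, 3, 5, 3, 5, 3, 4, 3, 2, 4, 4, 3, 4, 3, 2, 3, 2, 5, 3,
       2, 6, 4, 3, 3, 4, 3, 2, 2]))
58 (array([-252., -249., -246., -243., -240., -237., -234., -231., -228.,
       -225., -222., -219., -216., -213., -210., -207., -204., -201.,
       -198., -195., -192., -189., -186., -183., -180., -177., -174.,
       -171., -168., -165., -162., -159., -156., -153., -150., -147.,
       -144., -141.]), array([ 3,  7,  8,  6, 10, 17,  6,  7,  3,  6,  4,  4,  1,  2,  3,  3,  4,
        5,  5,  3,  4,  6,  5,  2,  3,  4,  2,  2,  4,  5,  3,  4,  4,  5,
        4,  3,  4,  3]))
66 (array([-252., -249., -246., -243., -240., -237., -213., -210., -207.,
       -204., -201., -198., -195., -192., -189., -186., -183., -180.,
       -177., -174., -171., -168., -165., -162., -159., -156., -153.,
       -150., -147., -144., -141.]), array([ 2,  6,  5,  6,  3,  1,  2,  4,  3,  3,  2,  2,  2,  4,  2,  2,  4,
        3,  3,  7,  5,  3, 10, 11,  9, 10,  5,  4,  6,  3,  2]))
72 (array([-213., -210., -207., -204., -201., -198., -195., -192., -189.,
       -186., -183., -180., -177., -174., -171., -168., -165., -162.,
       -159., -156., -153., -150., -147., -144., -141.]), array([3, 3, 6, 2, 5, 4, 3, 1, 2, 2, 1, 1, 2, 1, 3, 6, 6, 1, 1, 3, 6, 6,
       5, 9, 6]))
80 (array([-216., -213., -210., -207., -204., -201., -198., -195., -192.,
       -189., -186., -183., -180., -177., -174., -171., -168.]), array([ 1, 16, 16, 21, 20,  9, 16, 16, 15, 13, 25, 31, 11, 11, 16, 14,  5]))
```

View pics/wrist5.png

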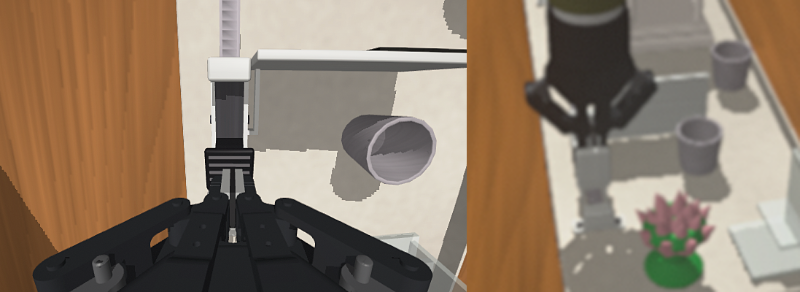

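Wrist view (left half): the stop's plate is at (360,60), about 30 px from cup A at (400,150). The side view (right half) shows the carriage still a little short of the end block, so I'm checking the paddle's tilt and the house gap to tell the firm end from the ratchet.

Run:
```python
from h import *
O=np.array([632.7,-12.8,0])
def sh(W): q=W-O; return np.dstack([q@ex,q@ey,W[...,2]])
img,W=cloud("wrist"); S=sh(W); V=img.max(-1)
m=(np.abs(S[...,0]+89)<16)&(S[...,2]>74)&(S[...,2]<95)&(S[...,1]>-200)&(S[...,1]<-150)&(V<75)
for y in range(-200,-150,4):
    k=m&(np.abs(S[...,1]-y)<2); print(y,k.sum(),np.median(S[k][:,2]).round(1) if k.sum()>3 else '')
z=np.load("scene0.npz")
print("start-house low, by z"); S0=sh(z["W"])
for lo,hi in ((46,55),(55,65),(65,100),(100,140),(140,170)):
    k=(S0[...,2]>lo)&(S0[...,2]<hi)&(S0[...,1]>20)&(S0[...,1]<215)&(S0[...,0]>-60)&(S0[...,0]<100); print(lo,k.sum(),np.percentile(S0[k][:,1],[1,99]).round(),np.percentile(S0[k][:,0],[1,99]).round())
w=np.load("wrist1.npz"); S1=sh(w["W"]); k=(S1[...,2]>46)&(S1[...,2]<80)&(S1[...,0]>-60)&(S1[...,0]<60)&(S1[...,1]>10); print(np.percentile(S1[k][:,1],[1,99]).round() if k.sum() else 0)
for lo,hi in ((30,40),(40,48),(48,56),(56,64),(64,75)):
    k=(S1[...,2]>49)&(S1[...,1]>lo)&(S1[...,1]<hi)&(S1[...,0]>-60)&(S1[...,0]<60); print(lo,k.sum())
```

```text
-200 1 
-196 6 80.2
-192 29 81.5
-188 239 89.4
-184 309 83.1
-180 249 84.1
-176 217 84.3
-172 514 85.2
-168 510 82.0
-164 68 75.6
-160 0 
-156 4 74.2
-152 31 74.3
start-house low, by z
46 265 [ 25. 211.] [-30.  98.]
55 582 [ 55. 198.] [-18.  97.]
65 1533 [ 62. 199.] [13. 89.]
100 243 [ 70. 202.] [-45.  85.]
140 1503 [ 55. 188.] [-20.  95.]
[11. 62.]
30 0
40 0
48 1077
56 902
64 0
```

Request:
jog_arm(
  steps=[
    {"dx": 0.0, "dy": 0.0, "dz": 0.001, "ax": 0.0, "ay": 0.0, "az": 0.0, "jaw": 0.0},
    {"dx": 0.0, "dy": 0.0, "dz": 0.001, "ax": 0.0, "ay": 0.0, "az": 0.0, "jaw": 0.0},
    {"dx": -0.002, "dy": 0.0, "dz": 0.001, "ax": 0.0, "ay": 0.0, "az": 0.0, "jaw": 0.0},
    {"dx": -0.002, "dy": 0.0, "dz": 0.001, "ax": 0.0, "ay": 0.0, "az": 0.0, "jaw": 0.0},
    {"dx": -0.002, "dy": 0.0, "dz": 0.001, "ax": 0.0, "ay": 0.0, "az": 0.0, "jaw": 0.0},
  ],
)

```text
time_s: 6.82
eef_pos: [559.0, -213.3, 96.3]
tcp_rot: [0.679, 0.734, 0.003, 0.001]
contact_force: [-1.2, 9.3, 17.6]
width: -0.2
finger_force: 13.3
```

```bash
python3 look.py scene6
python3 - <<'E'
from h import *
O=np.array([632.7,-12.8,0])
img,W=cloud("wrist"); q=W-O; S=np.dstack([q@ex,q@ey,W[...,2]]); V=img.max(-1)
m=(np.abs(S[...,0]+89)<16)&(S[...,2]>74)&(S[...,2]<95)&(S[...,1]>-200)&(S[...,1]<-150)&(V<75)
for y in range(-196,-164,4):
    k=m&(np.abs(S[...,1]-y)<2); print(y,k.sum(),np.median(S[k][:,2]).round(1) if k.sum()>3 else '')
# what lies behind the carriage, between it and end block (start picture), profile top along bar
z=np.load("scene0.npz"); q=z["W"]-O; S=np.dstack([q@ex,q@ey,z["W"][...,2]])
for y in range(-260,-90,6):
    k=(S[...,0]>-108)&(S[...,0]<-72)&(np.abs(S[...,1]-y)<3)&(S[...,2]>50); print(y,k.sum(),np.percentile(S[k][:,2],95).round(1) if k.sum() else '',end='; ')
E
```

```text
-88.8 -194.3 [-1.2  9.3 17.6] 6.8167
plate [[-62.3, -116.9, 101.4], [-2.5, -112.4, 116.9], [38.1, -109.0, 120.5]]
cupA [ 1.76880192 47.5897822 ] [-191.16047424 -147.19424438]
-196 8 80.5
-192 27 81.2
-188 233 89.7
-184 301 83.1
-180 255 83.8
-176 221 84.8
-172 508 85.2
-168 523 81.8
-260 0 ; -254 8 65.9; -248 32 67.3; -242 32 67.0; -236 34 66.7; -230 17 63.3; -224 19 62.7; -218 19 62.8; -212 17 63.1; -206 19 62.8; -200 16 62.7; -194 20 62.8; -188 19 63.5; -182 16 61.1; -176 18 62.6; -170 17 63.0; -164 23 62.1; -158 16 61.8; -152 21 62.4; -146 19 62.1; -140 19 62.7; -134 19 62.7; -128 16 62.3; -122 21 62.0; -116 14 62.3; -110 20 61.9; -104 41 110.5; -98 83 110.5; -92 48 105.8;
```

The paddle is fully down (slope about 0.18 rad) and the stop halts at the same place at 9 N as it did at 40 N. With the pawl clear, that has to be the firm end. I'll release straight up and move clear.

Request:
jog_arm(
  steps=[
    {"dx": 0.0, "dy": 0.0, "dz": -0.003, "ax": 0.0, "ay": 0.0, "az": 0.0, "jaw": 0.0},
    {"dx": 0.001, "dy": 0.0, "dz": -0.006, "ax": 0.0, "ay": 0.0, "az": 0.0, "jaw": 0.0},
    {"dx": 0.002, "dy": 0.0, "dz": -0.01, "ax": 0.0, "ay": 0.0, "az": 0.0, "jaw": 0.0},
    {"dx": 0.004, "dy": 0.0, "dz": -0.015, "ax": 0.0, "ay": 0.0, "az": 0.0, "jaw": 0.0},
    {"dx": 0.006, "dy": 0.0, "dz": -0.025, "ax": 0.0, "ay": 0.0, "az": 0.0, "jaw": 0.0},
    {"dx": 0.006, "dy": 0.0, "dz": -0.05, "ax": 0.0, "ay": 0.0, "az": 0.0, "jaw": 0.0},
    {"dx": 0.006, "dy": 0.0, "dz": -0.08, "ax": 0.0, "ay": 0.0, "az": 0.0, "jaw": 0.0},
    {"dx": 0.006, "dy": 0.0, "dz": -0.11, "ax": 0.0, "ay": 0.0, "az": 0.0, "jaw": 0.0},
    {"dx": 0.006, "dy": 0.0, "dz": -0.12, "ax": 0.0, "ay": 0.0, "az": 0.0, "jaw": 0.0},
    {"dx": 0.006, "dy": 0.0, "dz": -0.12, "ax": 0.0, "ay": 0.0, "az": 0.0, "jaw": 0.0},
  ],
)

```text
time_s: 7.75
eef_pos: [558.3, -210.9, 217.4]
tcp_rot: [0.68, 0.733, 0.001, 0.003]
contact_force: [-0.6, 0.0, 0.0]
width: 0.2
finger_force: 0.0
```

```bash
python3 look.py scene7
python3 - <<'E'
from h import *
O=np.array([632.7,-12.8,0])
img,W=cloud("wrist"); q=W-O; S=np.dstack([q@ex,q@ey,W[...,2]]); V=img.max(-1)
m=(np.abs(S[...,0]+89)<16)&(S[...,2]>74)&(S[...,2]<95)&(S[...,1]>-215)&(S[...,1]<-150)&(V<75)
for y in range(-204,-160,4):
    k=m&(np.abs(S[...,1]-y)<2); print(y,k.sum(),np.median(S[k][:,2]).round(1) if k.sum()>3 else '')
E
```

```text
-89.3 -191.9 [-0.6  0.   0. ] 7.75
plate [[-59.3, -117.0, 101.0], [-1.1, -112.3, 116.6], [37.1, -109.1, 120.8]]
cupA [ 2.44227846 47.31994781] [-191.51395458 -147.08047903]
-204 0 
-200 0 
-196 69 86.6
-192 60 86.6
-188 120 86.9
-184 120 86.8
-180 94 87.2
-176 106 86.8
-172 107 86.8
-168 72 86.8
-164 165 86.3
```

View pics/scene7.png

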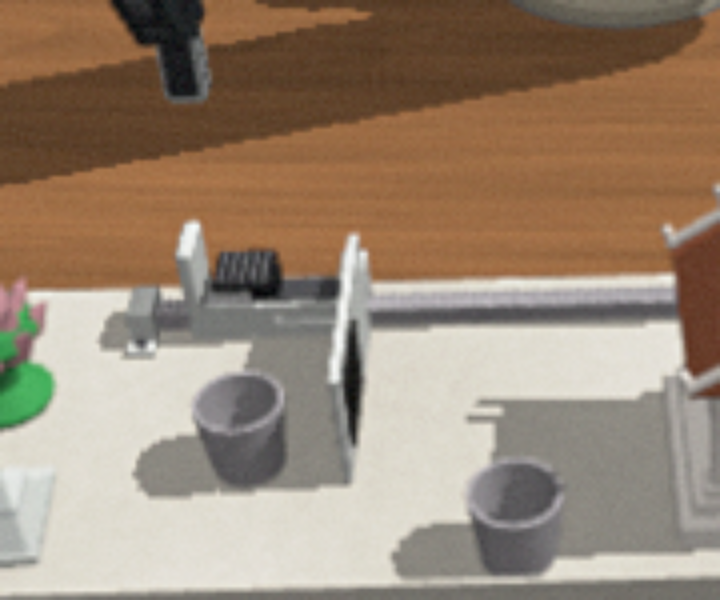

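The paddle is level again at crop (245,270), the stop is at rest at the end of its travel, and cups, house and lotus are unmoved. The fingers are clear at (185,70).

```bash
python3 -c "
from station import *
print(hand_in())"
```

```text
the job is handed in; nothing more can be done
None
```

I pressed the paddle down and pushed the stop back about 110 mm to a firm end. The paddle then sprang up level, the arm is clear and nothing else visibly moved. The job is handed in, with no verdict returned. I took the end from the stop halting at the same spot at 9 N and 40 N with the paddle fully down, though about 20 mm still shows between the carriage and the bar's end block.

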